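# Hold the heel drilling guide in the fixture's corner

## Robot

A 6-joint arm with a two-finger parallel gripper is mounted at the origin on the work surface. World frame = base frame: x ahead of the robot, y to its left, z up, the work surface at z = 0. Lengths are in m, angles in rad, forces in N, time in s.
With the tool pointing down it reaches from about 0.35 to 0.975 m from the base axis. Payload 4.9 kg.
Tool frame: the origin (TCP) lies at the very end of the fingers, on their centre line; the grasp point (between the pads) lies 19 mm behind it (pinch_z is the distance from the TCP to the grasp point, in m); z points along the fingers, y is the line along which they close (so a half turn about z gives the same grasp; the last joint's range is limited). The gripper opens to 85 mm and grips with 20 to 120 N. Pads are 22 mm wide; open, the fingers measure 114 mm over their backs; the gripper's body (76 mm by 85 mm) begins 54 mm behind the grasp point. The pads swing forward as they close: fully open they stand 13 mm farther back than shut.
Start: joints at [-1.387, 0.053, 1.613, -0, 1.476, -0.119], TCP at [0.186, -0.597, 0.231] pointing down, gripper open.
Joint ranges: [-3.01, 3.01], [-1.01, 2.22], [0.06, 2.58], [-1.02, 4.17], [0.09, 2.62], [-3.14, 3.14]. Speed limits (rad/s): [2.57, 2.57, 3.14, 3.14, 3.14, 3.14].

## Interface

Orientations are given as a unit quaternion [w, x, y, z].
In Python, from plant import * gives the robot as it stands. The module is installed in compiled form; this text tells all that it offers.
- The arm moves only by the tool play_rows, never from a script. Its arguments are lists of equal length, an entry for each row: "linear": the shift along the world's x, y, z in m, a list of three; "turn": the turn about the world's z in degrees. A call has 1 to 8 rows; each row shifts and turns the commanded pose from where the row before left it; what a row does not reach is not made up. A row lasts 1/8 s, in which the tool goes at most 62.5 mm and 10.7 degrees, less where a joint would pass 70% of its speed; a pose out of reach is approached as far as the arm can. A call is refused whole if a number of a shift passes 0.0625 or a number of a turn 10.7, either way. A call with a gripper value outside its range is refused whole. "hand" is the finger opening in m, from 0 to 0.0854, set as the call begins (left out, the last holds). The fingers move at their own pace and stop on an object; the grip force is fixed at half the most. Time passes only in rows, so rows that do not move let the fingers close. It gives the time, the measured TCP pose, the force, the opening and the grip force at its end, in the units of the state.
- state(): the state, without advancing time (a new reading comes with each control period).
- grab_frame(name): name is "side" or "top"; returns the picture (420x560x3 uint8, red, green, blue); there is no depth.
- camera_info(name): a dict with "camera_matrix" (3x3 intrinsics, pixels), "distortion" ([k1, k2, p1, p2, k3] as OpenCV has them; the pictures are not rectified), "origin" and "attitude" of the camera in the world. Camera axes: x right, y down, z forward; pixel columns grow to the right and rows downward; lengths in m; the calibration is good to about 2 mm. A picture is of the moment at which its call begins. camera_info takes no time and is no camera call.
- job_done(): hands the job in; it is judged then, once.
Trained networks look in the newest picture that a camera, given by its name, has taken for a name from the list of things; names that differ only in an ending like _2 or _b are one class to them, and where a whole thing is asked for, a point or a joint stands for the part that bears it (a point fixed in the world has none). Each returns a list of dicts, best first, with "p" (0 to 1); they miss things now and then, are a little off and sometimes report something else, mostly with a low value. They report only what shows in the picture. A call takes as long as a camera call.
- trace(camera, thing): "region" (420x560 bool, what is visible of it) and "location" ([column, row] in pixels, amid what is visible of it).
The state is a dict: "time": time; "joint_pos": joint angles; "joint_vel": joint speeds; "joint_efforts": joint torques, N m; "tool_pos": TCP position; "tool_rot": TCP orientation; "contact_force": force on the tool from outside, world axes, zero at the start; "ft_torque": the same for the moment, N m; "gripper_width": opening from 0.0 (shut) to 1.0 (fully open); "grasp_force": force on a finger pad.
Only numpy, scipy, OpenCV 4.12 (cv2) and the standard library are available. Lean on these libraries where they do the work, as an engineer would, in place of code of your own. Each camera call takes 0.05 s, during which the arm holds its last target. There are 200 camera calls.

## Task

Lift the drilling guide with the square foot up and off its hook, and stand it on the bed of the green corner fixture, foot flat on the bed. Slide it into the corner until it lies flush against both steel fences at once, and finish while still gripping it and pushing it steadily against both fences with a few newtons each, as if for drilling; do not let go. Leave the round-footed stamp on its hook and the other things on the bench where they are.

Things in the scene. Friction and masses are not known exactly. Their poses are not given: they have to be found in the camera images.
- guide: Aluminium drilling guide, 0.2 to 0.42 kg: square foot 56 x 56 x 36 mm high with four dark bushings on top, all four sides alike, and a flat upright handle on it, 30 mm wide (along y), 12 mm thick (along x), from 36 to 106 mm above the underside. Starts upright and loose, hanging from the hook of hook_a, underside 70 mm above the table. Origin: centre of the foot's underside; z up.
- guide_grip (a point): Point on the guide's axis 82 mm above its underside, a good place to grip, across the 30 mm width or the 12 mm thickness. Below 76 mm the handle has a window 18 mm wide, right through along x, from 36 to 76 mm up (6 mm bars beside it); above it is solid. The hook passes through the window and bears on its upper edge.
- hook_a: Fixed stand that carries the guide; the two stands may swap sides. Origin on the table under the hanging handle. A level bar 8 mm thick, axis 142 mm above the table, runs along the stand's x from an upright rod at x = +75 mm to x = -18 mm, then bends up to the tip. Foot plate 100 x 90 x 12 mm, x from +25 to +125 mm.
- hook_tip (a point): Upturned free end of hook_a's bar, at x = -30 mm of the stand, 155 mm above the table (its top 159 mm); it points along the stand's -x, roughly to the robot. To take the guide off: raise it 15 to 30 mm (22 is best), then move it at least 50 mm along the stand's -x.
- fixture: Fixed green corner fixture: bed plate 190 x 190 mm (from -100 to +90 mm in x and in y -90 to +100 mm), its top 16 mm above the table. Origin on the table. Two steel fences, 30 mm high above the bed and 14 mm thick, meet at a right angle at the bed's +x, -y corner. Bed and fences are smooth and slippery (friction about 0.25).
- fence_far: Steel fence on the fixture's +x side, running along the fixture's y from -74 to +50 mm; its face towards the corner is the plane fixture x = +60 mm. Origin: middle of its length, at the bed's surface. Rigid.
- fence_side: Steel fence on the fixture's -y side, running along the fixture's x from -50 to +74 mm; its face towards the corner is the plane fixture y = -60 mm. Origin: middle of its length, at the bed's surface. Rigid.
- seat (a point): Point on the bed's top surface where the middle of the guide's underside lies when the guide touches both fences: 28 mm from each fence face, fixture (32, -32, 16) mm. Axes as the fixture's.
- round_stamp: Bystander: aluminium stamp with the same handle but a round foot 54 mm across, hanging on the other hook stand. Origin: centre of its underside.
- hook_b: Fixed stand, same as hook_a, that carries the round stamp. Origin on the table, right under the hanging handle.
- heel_lift: Bystander: D-shaped black rubber heel lift, 44 x 44 x 7 mm, lying on the fixture's bed near its -x, +y corner, away from the fences. Origin: underside.
- tack_tin: Bystander: round steel tin, 60 mm across, 45 mm high. Origin: underside.
- polish_jar: Bystander: amber jar, 54 mm across, 55 mm high. Origin: underside.
- hammer: Bystander: hammer lying beyond the fixture.
- shoe_brush: Bystander: brush lying to the right of the fixture.

How it is judged:
On the way:
1. the guide is held in the gripper, off its hook: clear of the stand (contact force between the fingers and guide above 1 N and contact force between guide and hook_a below 0.05 N and contact force between guide and fixture below 0.05 N and x of guide in the frame of hook_a below -0.045 m and height (world z) of guide above 0.03 m), for 0.2 s.
At the end, for the whole second after the job is handed in: The guide stands on the bed at the seat (within 3 mm in x and y, 2 mm in z), upright and square to the fences (within 0.06 rad), at rest, pressed with over 1.5 N against each of the two fences, and still gripped by the fingers (over 2 N) (contact force between guide and fence_far above 1.5 N and contact force between guide and fence_side above 1.5 N and contact force between the fingers and guide above 2 N and x of guide in the frame of seat between -0.003 and 0.003 m and y of guide in the frame of seat between -0.003 and 0.003 m and z of guide in the frame of seat between -0.002 and 0.002 m and (angle between the x axis of guide and the x axis of fixture, either way round below 0.06 rad or angle between the x axis of guide and the y axis of fixture, either way round below 0.06 rad) and angle between guide's own z axis and vertical below 0.06 rad and linear speed of guide below 0.01 m/s); the arm keeps its last pose, push and grip.
It fails at once if a bystander (round stamp, heel lift, tin, jar, hammer or brush) is moved more than 25 mm (distance of any of round_stamp, heel_lift, tack_tin, polish_jar, hammer, shoe_brush from where it was at the start of the episode above 0.025 m).
It also fails if it takes over 72 s, if anything falls off the work surface, if the arm or the gripper's body presses on something with over 40 N, if the wrist force passes 120 N, or if a joint passes its speed limit or range.

## Working session

There is one attempt and no reset: what is moved stays moved. The work goes in short steps, Python scripts to look and compute and a tool call to move; the robot and the scene stay as the last step left them, time stands still between calls to the robot, and variables do not carry over. Pictures are saved under pics/ and viewed, at most 10 in all, crops included, and the job is handed in when it is done.

Besides the shell and the picture viewer there is one more tool, called after "Request:" as name(argument=value, ...), one argument or row to a line, values as JSON. play_rows: Moves the arm, as the interface text tells. Its arguments: {"type":"object","properties":{"linear":{"type":"array","items":{"type":"array","items":{"type":"number"}}},"turn":{"type":"array","items":{"type":"number"}},"hand":{"type":"number"}},"required":["linear","turn"]}

```bash
mkdir -p pics
cat > h.py <<'E'
from plant import *
import numpy as np, cv2
from scipy.spatial.transform import Rotation as R
def cam(n):
    c=camera_info(n); a=np.array(c["attitude"],float)
    M=a if a.shape==(3,3) else R.from_quat(a[[1,2,3,0]]).as_matrix()
    return np.array(c["camera_matrix"]),np.array(c["distortion"]),np.array(c["origin"]),M
def ray(n,px):
    K,D,o,M=cam(n); u=cv2.undistortPoints(np.array([[px]],float),K,D)[0,0]
    return o,M@np.array([u[0],u[1],1.])
def onz(n,px,z):
    o,d=ray(n,px); return o+d*(z-o[2])/d[2]
def proj(n,P):
    K,D,o,M=cam(n); P=np.atleast_2d(P).astype(float)
    return cv2.projectPoints((P-o)@M,np.zeros(3),np.zeros(3),K,D)[0][:,0]
def tri(p1,p2):
    (o1,d1),(o2,d2)=ray("side",p1),ray("top",p2)
    d1/=np.linalg.norm(d1);d2/=np.linalg.norm(d2)
    s=np.linalg.lstsq(np.c_[d1,-d2],o2-o1,rcond=None)[0]
    a,b=o1+s[0]*d1,o2+s[1]*d2
    return (a+b)/2,np.linalg.norm(a-b)
E
python3 - <<'E'
from h import *
np.set_printoptions(precision=4,suppress=True)
s=state();print({k:np.round(v,4) for k,v in s.items()})
for n in("side","top"):
    f=grab_frame(n);cv2.imwrite(f"pics/{n}0.png",f[:,:,::-1])
    print(n,camera_info(n))
    for t in("guide","hook_tip","round_stamp","fixture","fence_far","fence_side","hook_a"):
        for d in trace(n,t)[:3]: print(n,t,round(d["p"],2),np.round(d["location"],1),d["region"].sum())
E
```

```text
{'time': np.float64(0.0), 'joint_pos': array([-1.387 ,  0.0534,  1.6143, -0.    ,  1.476 , -0.119 ]), 'joint_vel': array([ 0.    , -0.0009,  0.0018,  0.0006,  0.002 ,  0.0017]), 'joint_efforts': array([  0.0005, -39.3682, -37.0175,  -0.0002,   0.0069,  -0.    ]), 'tool_pos': array([ 0.1863, -0.5959,  0.23  ]), 'tool_rot': array([-0.0011,  0.9886,  0.1509, -0.    ]), 'contact_force': array([-0.1732, -0.0584,  0.286 ]), 'ft_torque': array([0.031 , 0.0485, 0.0107]), 'grasp_force': np.float64(0.0), 'gripper_width': np.float64(1.0005)}
side {'camera_matrix': array([[412.8999,   0.    , 284.3452],
       [  0.    , 412.8999, 215.7397],
       [  0.    ,   0.    ,   1.    ]]), 'distortion': array([-0.1271,  0.    ,  0.    ,  0.    ,  0.    ]), 'origin': array([0.2937, 0.8691, 0.6979]), 'attitude': array([ 0.0704, -0.1167,  0.86  , -0.4918])}
side guide 0.63 [240.7 320.7] 1258
side hook_tip 0.96 [212.  334.8] 1417
side round_stamp 0.67 [267.3 258.6] 572
side round_stamp 0.6 [323.3 186.7] 412
side fixture 0.89 [311.2 219.6] 2156
side fixture 0.42 [293.  209.2] 128
side fence_far 0.71 [292.2 211.9] 134
side fence_side 0.57 [314.7 204.8] 330
side fence_side 0.42 [245.8 279.2] 1154
side hook_a 0.93 [215.3 335.9] 1345
side hook_a 0.58 [247.3 281.3] 1150
top {'camera_matrix': array([[461.5188,   0.    , 273.9202],
       [  0.    , 461.5188, 214.4411],
       [  0.    ,   0.    ,   1.    ]]), 'distortion': array([-0.0902,  0.    ,  0.    ,  0.    ,  0.    ]), 'origin': array([ 0.4133, -0.0786,  1.1587]), 'attitude': array([-0.0575,  0.7071, -0.7018,  0.064 ])}
top guide 0.72 [104.6 236.6] 708
top guide 0.29 [198.5 209.6] 1210
top hook_tip 0.61 [128.  212.2] 1461
top round_stamp 0.89 [200.1 236.4] 482
top round_stamp 0.18 [343.7 255.4] 5636
top fixture 0.87 [342.6 255.7] 5535
top fence_far 0.69 [339.7 224.8] 327
top fence_side 0.71 [370.3 244.6] 432
top hook_a 0.92 [128.4 214.5] 1449
top hook_a 0.85 [201.6 208.6] 1241
```

View pics/side0.png

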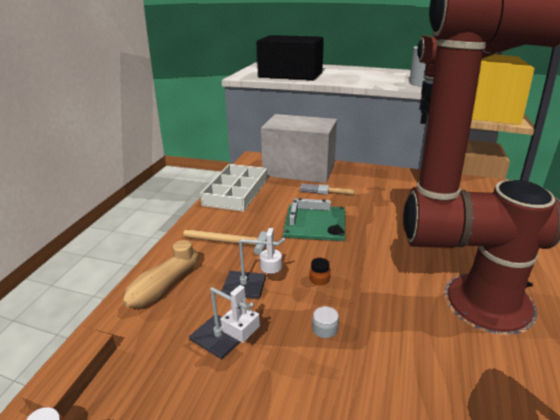

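View pics/top0.png

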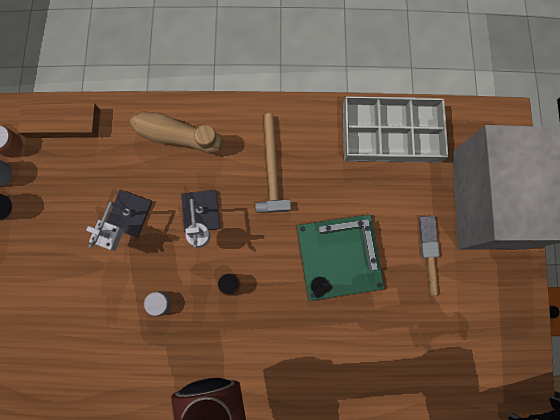

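```bash
cat > fit.py <<'E'
from h import *
from scipy.optimize import differential_evolution
def box(x0,x1,y0,y1,z0,z1): return np.array([[x,y,z] for x in(x0,x1) for y in(y0,y1) for z in(z0,z1)])*1e-3
FIX=[box(-100,90,-90,100,0,16),box(60,74,-74,50,16,46),box(-50,74,-74,-60,16,46)]
GUIDE=[box(-28,28,-28,28,0,36),box(-6,6,-15,15,36,106)]
STAND=[box(25,125,-45,45,0,12)]
S=4
def place(b,p,z=0): 
    return b@R.from_euler("z",p[2]).as_matrix().T+[p[0],p[1],z]
def sil(n,bx,p,z=0):
    m=np.zeros((420*S,560*S),np.uint8)
    for b in bx:
        h=cv2.convexHull(((proj(n,place(b,p,z))+.5)*S-.5).astype(np.float32)); cv2.fillConvexPoly(m,np.round(h).astype(int),1)
    return m
def fit(bx,masks,p0,w,z=0):
    T={}
    for n,m in masks.items(): T[n]=cv2.resize(m.astype(np.uint8),None,fx=S,fy=S,interpolation=cv2.INTER_NEAREST)
    def c(p):
        r=0
        for n in T:
            a=sil(n,bx,p,z); r+=1-(a&T[n]).sum()/(a|T[n]).sum()
        return r
    r=differential_evolution(c,[(a-b,a+b) for a,b in zip(p0,w)],maxiter=25,popsize=8,seed=1,tol=1e-4)
    return r.x,r.fun
E
python3 - <<'E'
from fit import *
np.set_printoptions(precision=4,suppress=True)
def best(n,t,px):
    return min(trace(n,t)[:4],key=lambda d:np.hypot(*(np.array(d["location"])-px)))["region"]
F={n:cv2.cvtColor(grab_frame(n),cv2.COLOR_RGB2BGR) for n in("side","top")}
g0=onz("top",(105,237),.12);f0=onz("top",(342,256),.016);h0=onz("top",(128,212),.012)
print(g0,f0)
mg={"top":best("top","guide",(105,237)),"side":best("side","guide",(240,321))}
mf={"top":best("top","fixture",(342,256))}
pf,e=fit(FIX,mf,[f0[0],f0[1],.1],[.03,.03,.25]);print("fixture",pf,e)
pg,e=fit(GUIDE,mg,[g0[0],g0[1],-.4],[.03,.03,.5],.07);print("guide",pg,e)
for n in mg:
    q,e=fit(GUIDE,{n:mg[n]},[g0[0],g0[1],-.4],[.03,.03,.5],.07);print("guide",n,q,e)
out=[]
for n,bx,p,z,c in(("top",GUIDE,pg,.07,(118,220)),("side",GUIDE,pg,.07,(230,322)),("top",FIX,pf,0,(342,256)),("side",FIX,pf,0,(315,218))):
    k=6; w,h=66,50
    if n=="top" and bx is FIX:k,w,h=4,100,75
    x0,y0=c[0]-w//2,c[1]-h//2
    im=cv2.resize(F[n][y0:y0+h,x0:x0+w],None,fx=k,fy=k,interpolation=cv2.INTER_CUBIC)
    for b in bx+([] if bx is FIX else STAND):
        hh=cv2.convexHull(proj(n,place(b,p,z if b is not STAND[0] else 0)).astype(np.float32))[:,0]
        cv2.polylines(im,[np.round((hh+.5-[x0,y0])*k).astype(int)],True,(0,0,255),1)
    out.append(cv2.resize(im,(400,300)))
cv2.imwrite("pics/fit.png",np.vstack([np.hstack(out[:2]),np.hstack(out[2:])]))
E
```

```text
[0.5382 0.2982 0.12  ] [ 0.5084 -0.2583  0.016 ]
fixture [ 0.5133 -0.2571  0.1665] 0.07064261250663639Traceback (most recent call last):
  File "<stdin>", line 11, in <module>
  File "fit.py", line 23, in fit
    r=differential_evolution(c,[(a-b,a+b) for a,b in zip(p0,w)],maxiter=25,popsize=8,seed=1,tol=1e-4)
    return fun(*args, **kwargs)
    ret = solver.solve()
    next(self)
    ~~~~^^^^^^
    energy = self.func(parameters)
    return self.f(x, *self.args)
           ~~~~~~^^^^^^^^^^^^^^^
  File "fit.py", line 21, in c
    a=sil(n,bx,p,z); r+=1-(a&T[n]).sum()/(a|T[n]).sum()
  File "fit.py", line 13, in sil
    h=cv2.convexHull(((proj(n,place(b,p,z))+.5)*S-.5).astype(np.float32)); cv2.fillConvexPoly(m,np.round(h).astype(int),1)
                       ~~~~^^^^^^^^^^^^^^^^
  File "h.py", line 14, in proj
    K,D,o,M=cam(n); P=np.atleast_2d(P).astype(float)
            ~~~^^^
  File "h.py", line 5, in cam
    c=camera_info(n); a=np.array(c["attitude"],float)
ValueError: time passes only in moves, steps and waits
```

```bash
sed -i 's/^def cam(n):/from functools import lru_cache\n@lru_cache\ndef cam(n):/' h.py
cat > run.py <<'E'
from fit import *
np.set_printoptions(precision=4,suppress=True)
def best(n,t,px):
    return min(trace(n,t)[:4],key=lambda d:np.hypot(*(np.array(d["location"])-px)))["region"]
F={n:cv2.cvtColor(grab_frame(n),cv2.COLOR_RGB2BGR) for n in("side","top")}
g0=onz("top",(105,237),.12);f0=onz("top",(342,256),.016)
mg={"top":best("top","guide",(105,237)),"side":best("side","guide",(240,321))}
mf={"top":best("top","fixture",(342,256))}
pf,e=fit(FIX,mf,[f0[0],f0[1],.1],[.03,.03,.25]);print("fixture",pf,e)
pg,e=fit(GUIDE,mg,[g0[0],g0[1],-.4],[.03,.03,.5],.07);print("guide",pg,e)
for n in mg:
    q,e=fit(GUIDE,{n:mg[n]},[g0[0],g0[1],-.4],[.03,.03,.5],.07);print("guide",n,q,e)
print("state",state()["time"])
out=[]
for n,bx,p,z,c in(("top",GUIDE,pg,.07,(118,220)),("side",GUIDE,pg,.07,(230,322)),("top",FIX,pf,0,(342,256)),("side",FIX,pf,0,(315,218))):
    k=8; w,h=72,54
    if n=="top" and bx is FIX:w,h=100,75
    x0,y0=c[0]-w//2,c[1]-h//2
    im=cv2.resize(F[n][y0:y0+h,x0:x0+w],None,fx=k,fy=k,interpolation=cv2.INTER_CUBIC)
    for b in bx+([] if bx is FIX else STAND):
        hh=cv2.convexHull(proj(n,place(b,p,z if b is not STAND[0] else 0)).astype(np.float32))[:,0]
        cv2.polylines(im,[np.round((hh+.5-[x0,y0])*k).astype(int)],True,(0,0,255),1)
    out.append(cv2.resize(im,(400,300),interpolation=cv2.INTER_AREA))
cv2.imwrite("pics/fit.png",np.vstack([np.hstack(out[:2]),np.hstack(out[2:])]))
E
python3 run.py
```

```text
fixture [ 0.5126 -0.2579  0.1571] 0.06722991572438908
guide [ 0.5481  0.307  -0.4022] 0.28979689134843334
guide top [ 0.5459  0.3065 -0.3555] 0.16519050802139035
guide side [ 0.5499  0.3065 -0.328 ] 0.06843026832615584
state 1.3
```

View pics/fit.png

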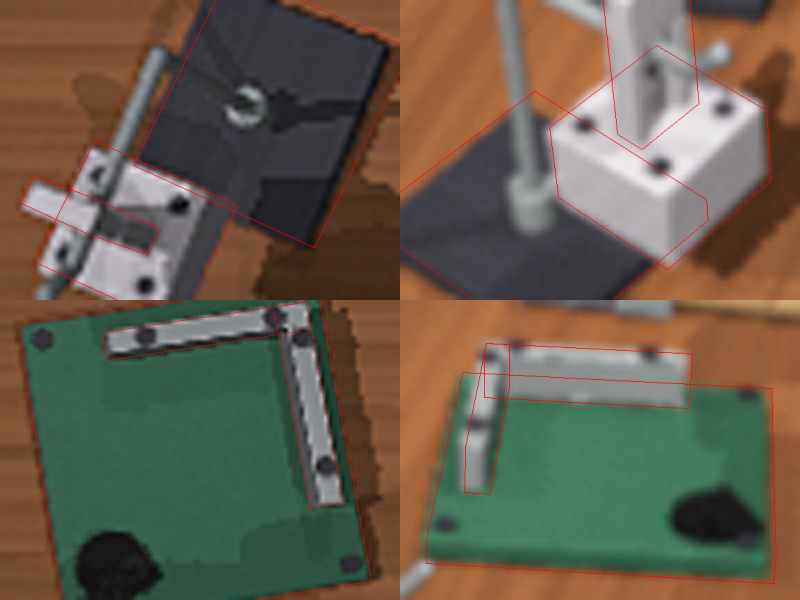

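The fit overlay lines up well. In the top view the guide is at about (105,237), in the side view at about (240,321), and the fixture is at (342,256). The guide is at (0.547, 0.3065) with yaw of about −0.35. I'll move above it now.

Request:
play_rows(
  linear=[
    [0.02, 0.05, 0.008],
    [0.02, 0.05, 0.008],
    [0.02, 0.05, 0.008],
    [0.02, 0.05, 0.008],
    [0.02, 0.05, 0.008],
    [0.02, 0.05, 0.008],
    [0.02, 0.05, 0.008],
    [0.02, 0.05, 0.008],
  ],
  turn=[-2.4, -2.4, -2.4, -2.4, -2.4, -2.4, -2.4, -2.4],
  hand=0.0854,
)

```text
time: 2.3
tool_pos: [0.3467, -0.1949, 0.2958]
tool_rot: [0.0, 1.0, -0.017, 0.001]
contact_force: [0.3, 0.2, 0.8]
gripper_width: 0.998
grasp_force: 0.0
```

Request:
play_rows(
  linear=[
    [0.02, 0.05, 0],
    [0.02, 0.05, 0],
    [0.02, 0.05, 0],
    [0.02, 0.05, 0],
    [0.02, 0.05, 0],
    [0.02, 0.05, 0],
    [0.02, 0.05, 0],
    [0.02, 0.05, 0],
  ],
  turn=[-2.4, -2.4, -2.4, -2.4, -2.4, -2.4, -2.4, -2.4],
)

```text
time: 3.3
tool_pos: [0.5068, 0.2054, 0.2955]
tool_rot: [-0.0, 0.983, -0.183, 0.0]
contact_force: [0.9, -0.2, 1.1]
gripper_width: 0.999
grasp_force: 0.0
```

Request:
play_rows(
  linear=[
    [0.02, 0.05, 0],
    [0.02, 0.05, 0],
    [0, 0, 0],
    [0, 0, 0],
  ],
  turn=[0, 0, 0, 0],
)

```text
time: 3.8
tool_pos: [0.5462, 0.3032, 0.2951]
tool_rot: [0.0, 0.983, -0.183, -0.0]
contact_force: [0.4, 0.4, -0.0]
gripper_width: 1.001
grasp_force: 0.0
```

Request:
play_rows(
  linear=[
    [0.002, 0.003, -0.03],
    [0, 0, -0.03],
    [0, 0, -0.03],
    [0, 0, -0.03],
    [0, 0, -0.025],
    [0, 0, -0.017],
    [0, 0, 0],
    [0, 0, 0],
  ],
  turn=[0, 0, 0, 0, 0, 0, 0, 0],
)

```text
time: 4.8
tool_pos: [0.5492, 0.3064, 0.1349]
tool_rot: [-0.001, 0.983, -0.183, 0.001]
contact_force: [-0.3, -0.3, -0.1]
gripper_width: 1.0
grasp_force: 0.0
```

Run:
```python
from h import *
o=[]
for n,(x,y) in(("side",(200,270)),("top",(70,190))):
    f=grab_frame(n)[:,:,::-1]
    o.append(cv2.resize(f[y:y+90,x:x+70] if 1 else f,(400,514),interpolation=cv2.INTER_CUBIC))
cv2.imwrite("pics/g1.png",np.hstack(o)); print(state()["tool_pos"],state()["contact_force"])
```

```text
[0.54927992 0.30674468 0.13509512] [ 0.96104959 -0.78310289 -1.27832505]
```

View pics/g1.png

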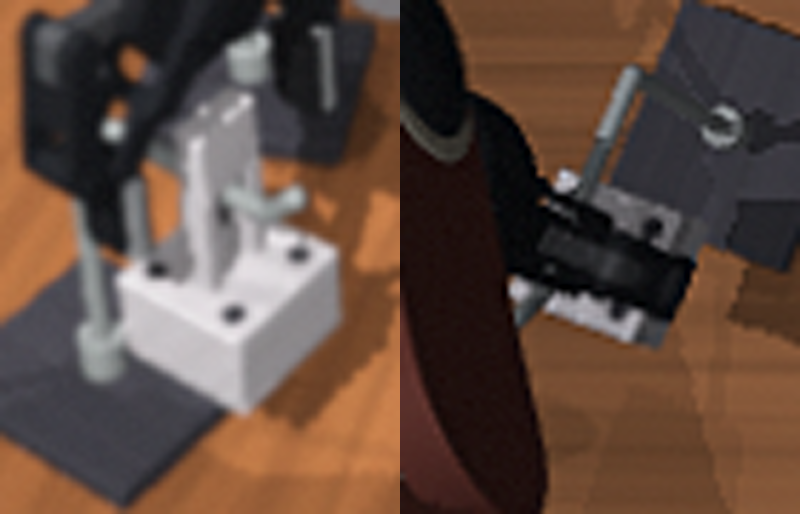

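The handle stands between the open fingers, around crop (215,170), with nothing touching. I'll close now.

Request:
play_rows(
  linear=[
    [0, 0, 0],
    [0, 0, 0],
    [0, 0, 0],
    [0, 0, 0],
    [0, 0, 0],
    [0, 0, 0],
  ],
  turn=[0, 0, 0, 0, 0, 0],
  hand=0.0,
)

```text
time: 5.65
tool_pos: [0.5486, 0.3066, 0.1336]
tool_rot: [-0.0, 0.983, -0.183, 0.0]
contact_force: [0.2, 0.0, 2.7]
gripper_width: 0.343
grasp_force: 59.1
```

Request:
play_rows(
  linear=[
    [0, 0, 0.006],
    [0, 0, 0.008],
    [0, 0, 0.008],
    [0, 0, 0],
    [0, 0, 0],
  ],
  turn=[0, 0, 0, 0, 0],
)

```text
time: 6.28
tool_pos: [0.5483, 0.3064, 0.1552]
tool_rot: [0.0, 0.983, -0.183, -0.0]
contact_force: [-0.8, 0.4, -3.1]
gripper_width: 0.343
grasp_force: 59.2
```

Request:
play_rows(
  linear=[
    [-0.014, 0.0053, 0],
    [-0.014, 0.0053, 0],
    [-0.014, 0.0053, 0],
    [-0.014, 0.0053, 0],
    [-0.014, 0.0053, 0],
    [-0.014, 0.0053, 0],
    [0, 0, 0],
    [0, 0, 0],
  ],
  turn=[0, 0, 0, 0, 0, 0, 0, 0],
)

```text
time: 7.28
tool_pos: [0.4646, 0.3383, 0.1555]
tool_rot: [-0.0, 0.983, -0.183, 0.0]
contact_force: [-0.1, 0.0, -3.8]
gripper_width: 0.339
grasp_force: 59.4
```

```bash
cat > look.py <<'E'
import sys
from fit import *
from run0 import PF
E
python3 - <<'E'
from fit import *
np.set_printoptions(precision=4,suppress=True)
s=state();t=s["tool_pos"];print(t,s["contact_force"],s["grasp_force"])
o=[]
for n in("side","top"):
    f=np.ascontiguousarray(grab_frame(n)[:,:,::-1]); c=proj(n,[t[0],t[1],t[2]-.03])[0].astype(int)
    x,y=max(c[0]-45,0),max(c[1]-45,0);o.append(cv2.resize(f[y:y+90,x:x+90],(400,400),interpolation=cv2.INTER_CUBIC)); print(n,x,y)
cv2.imwrite("pics/g2.png",np.hstack(o))
# seat and grip targets
p=np.array([.5126,-.2579,.157]); 
print("seat",place(np.array([.032,-.032,.016]),p), "pre",place(np.array([.012,-.012,.016]),p))
E
rm look.py
```

```text
[0.4646 0.3383 0.1555] [-0.1057  0.0111 -3.7514] 59.37095157802105
side 229 283
top 39 223
seat [ 0.5492 -0.2845  0.016 ] pre [ 0.5263 -0.2679  0.016 ]
```

View pics/g2.png

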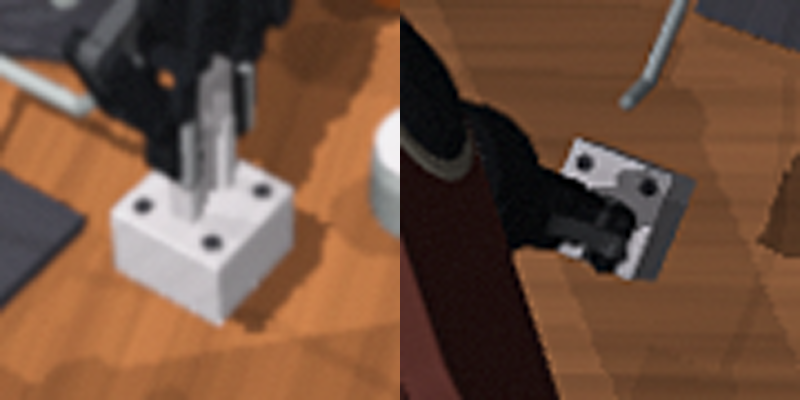

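The guide is off the hook, upright in the fingers, with a load of about 3.8 N and the hook tip clear. I'll lift it and carry it over the fixture.

Request:
play_rows(
  linear=[
    [0, 0, 0.03],
    [0, 0, 0.04],
    [0, 0, 0.04],
    [0, -0.02, 0.035],
    [0.005, -0.04, 0],
    [0.005, -0.05, 0],
    [0.005, -0.05, 0],
    [0.005, -0.05, 0],
  ],
  turn=[0, 0, 0, 0, 2.5, 2.5, 2.5, 2.5],
)

```text
time: 8.38
tool_pos: [0.4846, 0.1264, 0.3005]
tool_rot: [0.0, 0.995, -0.096, 0.0]
contact_force: [0.6, 0.0, -3.2]
gripper_width: 0.338
grasp_force: 60.1
```

Request:
play_rows(
  linear=[
    [0.005, -0.05, 0],
    [0.005, -0.05, 0],
    [0.005, -0.05, 0],
    [0.005, -0.05, 0],
    [0.005, -0.05, 0],
    [0.005, -0.05, 0],
    [0.005, -0.05, 0],
    [0.005, -0.03, 0],
  ],
  turn=[2.5, 2.5, 2.5, 2.5, 2.5, 2.5, 2.5, 2.5],
)

```text
time: 9.38
tool_pos: [0.5241, -0.2547, 0.3001]
tool_rot: [0.0, 0.997, 0.077, -0.0]
contact_force: [0.3, 0.8, -3.4]
gripper_width: 0.341
grasp_force: 60.2
```

Request:
play_rows(
  linear=[
    [0, -0.016, 0],
    [0, 0, 0],
    [0, 0, 0],
    [0, 0, 0],
  ],
  turn=[0, 0, 0, 0],
)

```text
time: 9.88
tool_pos: [0.5245, -0.2666, 0.3006]
tool_rot: [-0.0, 0.997, 0.079, 0.0]
contact_force: [-0.6, 0.2, -3.3]
gripper_width: 0.339
grasp_force: 60.2
```

Request:
play_rows(
  linear=[
    [0, 0, -0.04],
    [0, 0, -0.04],
    [0, 0, -0.04],
    [0, 0, -0.04],
    [0, 0, -0.03],
    [0, 0, -0.02],
    [0, 0, 0],
    [0, 0, 0],
  ],
  turn=[0, 0, 0, 0, 0, 0, 0, 0],
)

```text
time: 10.88
tool_pos: [0.5255, -0.2682, 0.0921]
tool_rot: [0.001, 0.997, 0.078, 0.001]
contact_force: [0.3, -0.3, -2.9]
gripper_width: 0.343
grasp_force: 60.1
```

Run:
```python
from fit import *
np.set_printoptions(precision=4,suppress=True)
s=state();t=s["tool_pos"];print(t,s["contact_force"])
p=np.array([.5126,-.2579,.157]);q=[t[0],t[1],.158]
o=[]
for n in("side","top"):
    f=np.ascontiguousarray(grab_frame(n)[:,:,::-1]); x,y=(275,170) if n=="side" else (290,205);k=4
    w=100
    im=cv2.resize(f[y:y+w,x:x+w],None,fx=k,fy=k,interpolation=cv2.INTER_CUBIC)
    for b,pp,z in [(b,p,0) for b in FIX]+[(b,q,t[2]-.0636) for b in GUIDE[:1]]:
        hh=cv2.convexHull(proj(n,place(b,pp,z)).astype(np.float32))[:,0]
        cv2.polylines(im,[np.round((hh+.5-[x,y])*k).astype(int)],True,(0,0,255) if z==0 else (255,0,0),1)
    o.append(im)
cv2.imwrite("pics/g3.png",np.hstack(o))
```

```text
[ 0.5255 -0.2682  0.0921] [ 0.3434 -0.3023 -2.9243]
```

View pics/g3.png

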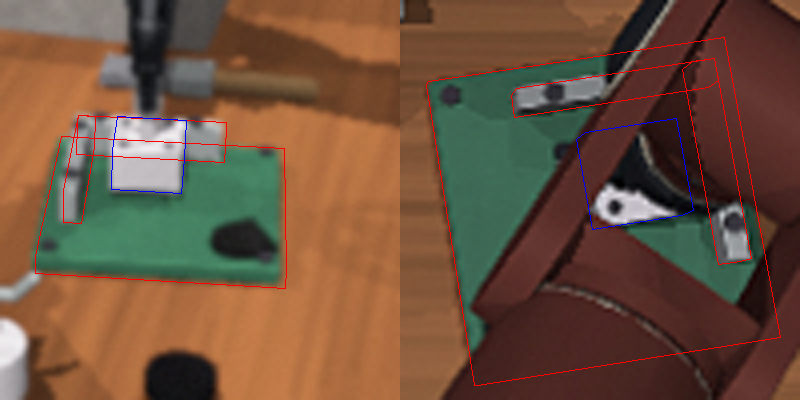

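The model outlines match: the guide hovers about 12 mm over the bed, clear of both fences. I'll lower it gently.

Request:
play_rows(
  linear=[
    [0, 0, -0.004],
    [0, 0, -0.004],
    [0, 0, -0.002],
    [0, 0, -0.001],
    [0, 0, 0],
    [0, 0, 0],
  ],
  turn=[0, 0, 0, 0, 0, 0],
)

```text
time: 11.72
tool_pos: [0.5246, -0.2679, 0.0798]
tool_rot: [0.0, 0.997, 0.078, 0.0]
contact_force: [-1.6, -0.2, 1.7]
gripper_width: 0.34
grasp_force: 60.7
```

Request:
play_rows(
  linear=[
    [0, 0, -0.001],
    [0, 0, 0],
    [0, 0, 0],
  ],
  turn=[0, 0, 0],
)

```text
time: 12.1
tool_pos: [0.5249, -0.2681, 0.0798]
tool_rot: [0.0, 0.997, 0.078, 0.0]
contact_force: [-2.3, 1.9, 6.3]
gripper_width: 0.341
grasp_force: 61.2
```

Request:
play_rows(
  linear=[
    [0, 0, -0.001],
    [0, 0, 0],
    [0, 0, 0],
  ],
  turn=[0, 0, 0],
)

```text
time: 12.48
tool_pos: [0.525, -0.2681, 0.0798]
tool_rot: [0.0, 0.997, 0.078, 0.0]
contact_force: [-4.6, 2.1, 11.3]
gripper_width: 0.341
grasp_force: 61.8
```

Request:
play_rows(
  linear=[
    [0, 0, 0.001],
    [0.0046, -0.0033, 0],
    [0.0046, -0.0033, 0],
    [0.0046, -0.0033, 0],
    [0.0046, -0.0033, 0],
    [0, 0, 0],
    [0, 0, 0],
  ],
  turn=[0, 0, 0, 0, 0, 0, 0],
)

```text
time: 13.35
tool_pos: [0.5439, -0.2816, 0.0798]
tool_rot: [0.001, 0.997, 0.078, 0.001]
contact_force: [-1.7, 0.0, 5.1]
gripper_width: 0.34
grasp_force: 61.2
```

Request:
play_rows(
  linear=[
    [0.002, 0.0003, 0],
    [0, 0, 0],
    [0, 0, 0],
  ],
  turn=[0, 0, 0],
)

```text
time: 13.72
tool_pos: [0.5455, -0.2816, 0.0798]
tool_rot: [0.001, 0.997, 0.078, 0.001]
contact_force: [-2.8, 0.2, 5.1]
gripper_width: 0.34
grasp_force: 61.2
```

Request:
play_rows(
  linear=[
    [0.001, 0.00016, 0],
    [0, 0, 0],
    [0, 0, 0],
  ],
  turn=[0, 0, 0],
)

```text
time: 14.1
tool_pos: [0.5463, -0.2815, 0.0798]
tool_rot: [0.001, 0.997, 0.078, 0.0]
contact_force: [-2.4, -0.2, 6.2]
gripper_width: 0.344
grasp_force: 61.2
```

Request:
play_rows(
  linear=[
    [0.001, 0.00016, 0],
    [0.001, 0.00016, 0],
    [0, 0, 0],
    [0, 0, 0],
  ],
  turn=[0, 0, 0, 0],
)

```text
time: 14.6
tool_pos: [0.5482, -0.2813, 0.0798]
tool_rot: [0.001, 0.997, 0.078, 0.0]
contact_force: [-2.6, -0.7, 6.5]
gripper_width: 0.346
grasp_force: 61.3
```

Request:
play_rows(
  linear=[
    [0.001, 0.00016, 0],
    [0, 0, 0],
    [0, 0, 0],
  ],
  turn=[0, 0, 0],
)

```text
time: 14.98
tool_pos: [0.5493, -0.2812, 0.0798]
tool_rot: [0.001, 0.997, 0.078, 0.0]
contact_force: [-3.0, -1.4, 6.3]
gripper_width: 0.338
grasp_force: 61.3
```

Request:
play_rows(
  linear=[
    [0.001, 0.00016, 0],
    [0, 0, 0],
    [0, 0, 0],
  ],
  turn=[0, 0, 0],
)

```text
time: 15.35
tool_pos: [0.5498, -0.2811, 0.0799]
tool_rot: [0.001, 0.997, 0.078, -0.0]
contact_force: [-4.5, 0.1, 6.5]
gripper_width: 0.346
grasp_force: 61.4
```

Request:
play_rows(
  linear=[
    [0.0013, 0.0002, 0],
    [0.0003, -0.002, 0],
    [0, 0, 0],
    [0, 0, 0],
  ],
  turn=[0, 0, 0, 0],
)

```text
time: 15.85
tool_pos: [0.5501, -0.2814, 0.0799]
tool_rot: [-0.001, 0.997, 0.078, -0.002]
contact_force: [-10.3, 3.5, 11.1]
gripper_width: 0.342
grasp_force: 62.1
```

Request:
play_rows(
  linear=[
    [0.00016, -0.001, 0],
    [0, 0, 0],
    [0, 0, 0],
  ],
  turn=[0, 0, 0],
)

```text
time: 16.23
tool_pos: [0.5502, -0.2816, 0.0799]
tool_rot: [-0.002, 0.997, 0.078, -0.002]
contact_force: [-10.5, 7.3, 14.9]
gripper_width: 0.345
grasp_force: 62.2
```

Request:
play_rows(
  linear=[
    [0.00016, -0.001, 0],
    [0, 0, 0],
    [0, 0, 0],
  ],
  turn=[0, 0, 0],
)

```text
time: 16.6
tool_pos: [0.5503, -0.2821, 0.08]
tool_rot: [-0.002, 0.997, 0.078, -0.002]
contact_force: [-11.3, 8.4, 15.1]
gripper_width: 0.347
grasp_force: 62.3
```

Request:
play_rows(
  linear=[
    [0.00016, -0.001, 0],
    [0, 0, 0],
    [0, 0, 0],
  ],
  turn=[0, 0, 0],
)

```text
time: 16.98
tool_pos: [0.5504, -0.283, 0.08]
tool_rot: [-0.002, 0.997, 0.078, -0.002]
contact_force: [-11.4, 7.7, 14.9]
gripper_width: 0.34
grasp_force: 62.4
```

Request:
play_rows(
  linear=[
    [-0.0006, -0.0001, 0.0015],
    [0.0003, -0.002, 0],
    [0, 0, 0],
    [0, 0, 0],
  ],
  turn=[0, 0, 0, 0],
)

```text
time: 17.48
tool_pos: [0.5505, -0.2847, 0.08]
tool_rot: [-0.003, 0.997, 0.078, -0.002]
contact_force: [-6.2, 6.8, 8.1]
gripper_width: 0.339
grasp_force: 61.5
```

Request:
play_rows(
  linear=[
    [0.00016, -0.001, 0],
    [0, 0, 0],
    [0, 0, 0],
  ],
  turn=[0, 0, 0],
)

```text
time: 17.85
tool_pos: [0.5505, -0.2849, 0.08]
tool_rot: [-0.004, 0.997, 0.078, -0.002]
contact_force: [-7.6, 9.2, 9.9]
gripper_width: 0.341
grasp_force: 61.7
```

Request:
play_rows(
  linear=[
    [0.00016, -0.001, 0],
    [0, 0, 0],
    [0, 0, 0],
  ],
  turn=[0, 0, 0],
)

```text
time: 18.23
tool_pos: [0.5506, -0.2851, 0.0801]
tool_rot: [-0.004, 0.997, 0.078, -0.002]
contact_force: [-7.3, 12.5, 9.0]
gripper_width: 0.344
grasp_force: 61.8
```

Request:
play_rows(
  linear=[
    [0.0009, 0.0001, 0],
    [0, 0, 0],
    [0, 0, 0],
    [0, 0, 0],
    [0, 0, 0],
    [0, 0, 0],
  ],
  turn=[0, 0, 0, 0, 0, 0],
)

```text
time: 18.98
tool_pos: [0.5507, -0.285, 0.0801]
tool_rot: [-0.005, 0.997, 0.078, -0.003]
contact_force: [-11.0, 12.8, 12.7]
gripper_width: 0.342
grasp_force: 62.1
```

Run:
```python
from fit import *
np.set_printoptions(precision=4,suppress=True)
p=np.array([.5126,-.2579,.157]);o=[]
for n in("side","top"):
    f=np.ascontiguousarray(grab_frame(n)[:,:,::-1]); x,y=(280,180) if n=="side" else (310,205);k=5;w=80
    im=cv2.resize(f[y:y+w,x:x+w],None,fx=k,fy=k,interpolation=cv2.INTER_CUBIC)
    s=place(np.array([.032,-.032,0]),p)
    hh=cv2.convexHull(proj(n,place(GUIDE[0],[s[0],s[1],p[2]],.016)).astype(np.float32))[:,0]
    cv2.polylines(im,[np.round((hh+.5-[x,y])*k).astype(int)],True,(255,0,0),1)
    o.append(im)
cv2.imwrite("pics/g4.png",np.hstack(o))
s=state();print(s["tool_pos"],s["contact_force"],s["ft_torque"],R.from_euler("z",.157).as_matrix().T@s["contact_force"])
```

```text
[ 0.5507 -0.285   0.0801] [-10.4727  12.6652  12.8428] [ 2.3835  1.8494 -0.2519] [-8.3637 14.1469 12.8428]
```

View pics/g4.png

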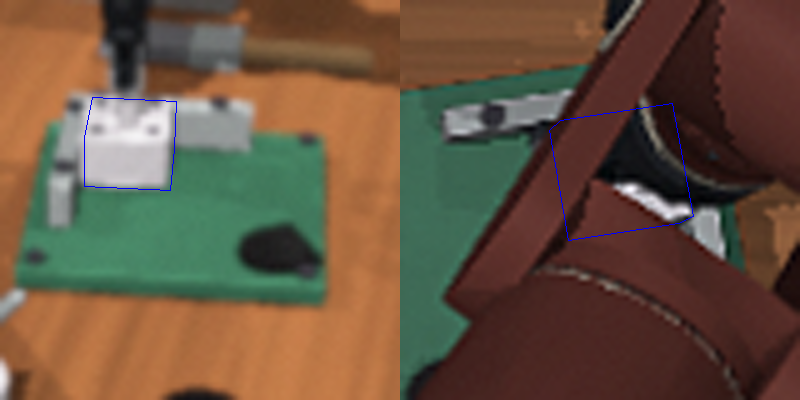

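Request:
play_rows(
  linear=[
    [-0.0001, 0.0007, 0.0006],
    [0.0003, 0, 0],
    [0, 0, 0],
    [0, 0, 0],
    [0, 0, 0],
    [0, 0, 0],
  ],
  turn=[0, 0, 0, 0, 0, 0],
)

```text
time: 19.82
tool_pos: [0.5507, -0.2849, 0.0801]
tool_rot: [-0.004, 0.997, 0.078, -0.003]
contact_force: [-9.9, 9.3, 8.9]
gripper_width: 0.345
grasp_force: 61.6
```

Request:
play_rows(
  linear=[
    [0, 0, 0],
    [0, 0, 0],
    [0, 0, 0],
    [0, 0, 0],
    [0, 0, 0],
    [0, 0, 0],
  ],
  turn=[0, 0, 0, 0, 0, 0],
)

```text
time: 20.58
tool_pos: [0.5507, -0.2849, 0.0801]
tool_rot: [-0.004, 0.997, 0.078, -0.003]
contact_force: [-10.3, 9.0, 9.3]
gripper_width: 0.339
grasp_force: 61.6
```

The forces are steady at about 8.5 N against the far fence and 10 N against the side fence, so I'm handing it in.

```bash
python3 -c "
from plant import *
print(job_done())"
```

```text
the job is handed in; nothing more can be done
None
```

I handed the job in at about 20.6 s: the guide is off its hook and standing on the bed in the corner, still gripped (about 62 N). The wrist reads a push of about 9 N toward the far fence and 10 N toward the side fence; the hand-in gave no verdict.

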